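# Lock the e-reader charging rack with its hinge bar and pin

## Robot

A 6-joint arm with a two-finger parallel gripper is mounted at the origin on a cart in front of the work surface, level with it; the furniture and walls round the work are solid. World frame = base frame: x ahead of the robot, y to its left, z up, the work surface at z = 0. Lengths are in mm, angles in degrees, forces in N, time in s.
With the tool pointing down it reaches from about 250 to 725 mm from the base axis. Payload 4 kg.
Tool frame: the origin (TCP) lies at the very end of the fingers, on their centre line; the grasp point (between the pads) lies 19 mm behind it (bot.tcp_to_grasp is the distance from the TCP to the grasp point, in mm); z points along the fingers, y is the line along which they close (so a half turn about z gives the same grasp; the last joint's range is limited). The gripper opens to 85 mm and grips with 20 to 120 N. Pads are 22 mm wide; open, the fingers measure 114 mm over their backs; the gripper's body (76 mm by 85 mm) begins 54 mm behind the grasp point. The pads swing forward as they close: fully open they stand 13 mm farther back than shut.
Start: joints at [-73.51, 13.785, 0.286, 76.501, 0, 90], TCP at [141.92, -479.435, 193.206] pointing down, gripper open.
Joint ranges: [-155.79, 155.79], [-60.16, 107.12], [-62.33, 73.08], [-114, 123.19], [-81.49, 82.49], [-180, 180]. Speed limits (degrees/s): [159.86, 159.86, 180, 180, 180, 180].

## Interface

Orientations are given as [roll, pitch, yaw] about the fixed x, y, z axes, in that order (R = Rz(yaw) Ry(pitch) Rx(roll)).
In Python, from cell import bot gives the robot as it stands.
- The arm moves only by the shell command python3 -m handwheel 'ROWS'. ROWS is JSON, a list of rows, each a list of 5 numbers: the shift along the tool's x, y, z in m, then the turn about the tool's z in degrees, then the gripper's target within -1 to 1 (fully open at 1, half-way at 0, shut at -1). A call has 1 to 5 rows; each row shifts and turns the commanded pose from where the row before left it, along the tool's axes as they then stand; what a row does not reach is not made up. A row lasts 1/10 s, in which the tool goes at most 50 mm and 8.59 degrees, less where a joint would pass 70% of its speed; a pose out of reach is approached as far as the arm can. A call with a gripper value outside its range is refused whole. The fingers move at their own pace and stop on an object; the grip force is fixed at half the most. Time passes only in rows, so rows that do not move let the fingers close. It gives the time, the measured TCP pose, the force, the opening and the grip force at its end, in the units of the state.
- bot.observe(): the state, without advancing time (a new reading comes with each control period).
- bot.capture(name): name is "scene" or "top" or "wrist"; returns (picture, depth): 480x640x3 uint8, red, green, blue; 480x640 float32, mm along the optical axis (not along the pixel's ray), 0 where there is no reading.
- bot.camera_params(name): a dict with "vfov" (degrees; the focal length in pixels is half the picture's height over the tangent of half this angle, whatever the lens; pixels are square), "cx", "cy" (the principal point, pixels), "rvec" (rotation vector, rad) and "tvec" (3), from world to camera coordinates, as OpenCV has them. Camera axes: x right, y down, z forward; pixel columns grow to the right and rows downward; lengths in mm; the calibration is good to about 2 mm. A picture is of the moment at which its call begins: read the wrist's pose just before it. camera_params takes no time and is no camera call; for the wrist camera it gives the pose at the moment of the call.
- bot.finish_job(): hands the job in; it is judged then, once.
The state is a dict: "t": time; "joints": joint angles; "qvel": joint speeds; "joint_torque": joint torques, N m; "tcp_pos": TCP position; "tool_rot": TCP orientation; "ft_force": force on the tool from outside, world axes, zero at the start; "wrist_torque": the same for the moment, N m; "grip_width": finger opening in mm; "finger_force": force on a finger pad.
Only numpy, scipy, OpenCV 4.12 (cv2) and the standard library are available. Lean on these libraries where they do the work, as an engineer would, in place of code of your own. Each camera call takes 0.05 s, during which the arm holds its last target. There are 200 camera calls.

## Task

Lock up the e-reader rack for the night: swing its steel bar shut so that the lug at the bar's free end lies in the open fork, then take the longer of the two headed pins from the black stand and push it down through fork and lug until its head sits flush on the fork. Leave the shorter pin in the stand and the rest of the desk undisturbed.

Things in the scene. Friction and masses are not known exactly. Their poses are not given: they have to be found in the camera images.
- rack: Grey rack fixed to the desk: base plate 225 x 270 x 12 mm, four black e-readers on edge (tops z 113 mm). Origin under its middle on the desk; x from open front to back, y left, z up. On the line x = -110 mm stand two dark steel forks: hinge fork at y = +115 mm, open fork at y = -115 mm. The e-readers begin 35 mm behind that line and 65 mm left of the open fork's axis.
- fork_top (a point): Centre of the open fork's hole on its upper ear's top face, z 96 mm; axes as the rack. Two level ears 36 mm wide (z 56-66, 86-96 mm), post 23 mm behind the axis; 16 mm holes, one vertical axis. A spring ball in the lower hole grips the pin, so that it does not fall home but stops 3 to 25 mm short: it needs a push down of up to about 15 N.
- bar (a joint): Angle of the steel locking bar about its upright hinge: 0 = shut (at its stop, lug hole in line with the fork holes), positive = free end swung forward, out of the front of the rack; at the start 0.4 to 0.75. It stays where it is left (stiff hinge, about 0.15 N m).
- bar_hinge (a point): Point on the bar's upright hinge axis at the bar's mid-height (z 76 mm). Its axes are those of the rack: at angle q the bar runs from here along (-sin q, -cos q, 0).
- bar_push (a point): Point on the outer (front) face of the bar, 150 mm from the hinge axis, at mid-height. The bar is 12 mm thick, 14 mm high (z 69-83 mm) and plain from 15 to 210 mm from the hinge. Its axes turn with the bar: y back to the hinge, x through the bar toward the rack.
- lug_hole (a point): Centre of the 16 mm hole on the upper face of the lug (32 x 32 x 14 mm) at the bar's free end, 230 mm from the hinge axis, z 83 mm.
- stand: Black plastic block fixed to the desk, 120 x 50 x 34 mm, origin under its middle, with two 16 mm blind holes at x = -35 and +35 mm (floor 6 mm above the desk), one pin standing in each; which pin is in which hole varies.
- long_pin: The longer plain steel headed pin, 94 mm, 60 g, origin at the middle of its lower end, z up to its head. Shank 14 mm thick and 58 mm long, the lowest 10 mm tapering to 7 mm; then a flange 28 mm across and 6 mm thick; then a cylindrical grip 22 mm across and 30 mm high. In the stand its flange lies 30 mm above the block (underside at z 64 mm).
- long_pin_seat (a point): Centre of the underside of the long pin's flange, 58 mm above its lower end. Seated when it lies on point fork_top.
- short_pin: The shorter steel headed pin, same head, shank 34 mm, 70 mm overall, origin at the middle of its lower end; too short for the fork. Stays in the stand.
- label_roll: White label roll, 68 mm across, 30 mm high, lying loose on the desk; leave alone. Origin under its middle.
- eraser: Eraser, 23 x 52 x 14 mm, loose; leave alone. Origin under its middle.

How it is judged:
By the outcome, as a careful person would: the job done as asked, in the order asked, and still so for the second after the job is handed in, with the robot touching nothing.
It also fails if it takes over 61 s, if anything falls off the work surface, if the arm or the gripper's body presses on something with over 40 N, if the wrist force passes 120 N, or if a joint passes its speed limit or range.

## Working session

There is one attempt and no reset: what is moved stays moved. The work goes in short steps, Python scripts to look and compute and a shell command to move; the robot and the scene stay as the last step left them, time stands still between calls to the robot, and variables do not carry over. Pictures are saved under pics/ and viewed, at most 10 in all, crops included, and the job is handed in when it is done.

```bash
mkdir -p pics; ls
python3 - <<'E'
from cell import bot
import cv2,numpy as np
print(bot.observe())
for n in ("scene","top"):
    p,d=bot.capture(n); cv2.imwrite(f"pics/{n}0.png",p[:,:,::-1]); np.save(f"{n}0.npy",d); print(n,bot.camera_params(n))
E
```

```text
pics
{'t': 0.0, 'joints': array([-7.35102283e+01,  1.38344868e+01,  2.12514024e-01,  7.65019446e+01,
       -1.02138320e-03,  9.00010929e+01]), 'qvel': array([ 0.04750046, -0.05812107, -0.04255812, -0.0654658 ,  0.02233798,
        0.03352248]), 'joint_torque': array([ 6.90427009e-05, -3.72320795e+01,  2.52406114e+01,  1.70915894e-02,
        5.90059031e-06,  2.18049323e-06]), 'tcp_pos': array([ 141.7098633 , -478.73973909,  192.28512194]), 'tool_rot': array([-1.79876083e+02,  1.02374458e-03,  1.64886810e+01]), 'ft_force': array([0.63542259, 0.1182422 , 0.15732634]), 'wrist_torque': array([-0.00025077,  0.03371178, -0.03828308]), 'finger_force': 0.0, 'grip_width': 85.54649517070023}
scene {'vfov': 52.2760763263076, 'cx': 319.84537808815736, 'cy': 243.51618643119073, 'rvec': array([ 2.09270056, -0.36360193,  0.22868619]), 'tvec': array([-428.46759915,  288.20094429,  593.78268915])}
top {'vfov': 42.900202987247056, 'cx': 322.5828736044233, 'cy': 245.6435313198167, 'rvec': array([ 2.18446929, -2.14430825,  0.13561042]), 'tvec': array([ 203.74265611,  522.59860342, 1094.10272356])}
```

View pics/scene0.png

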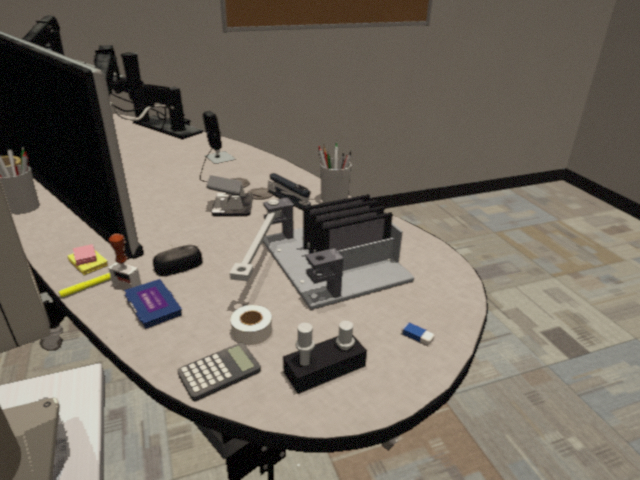

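View pics/top0.png

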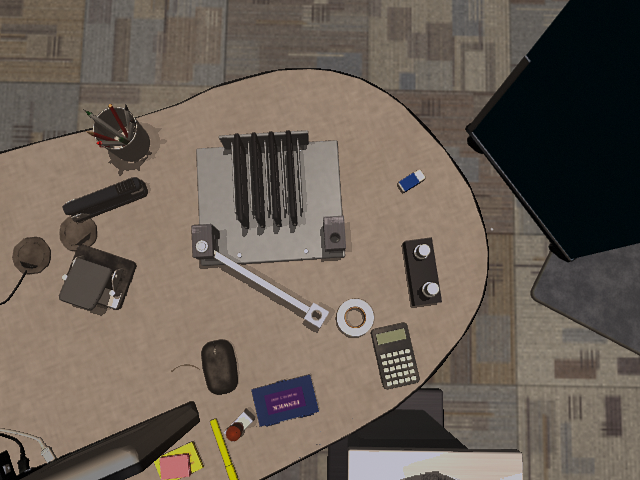

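```bash
cat > h.py <<'E'
import cv2,numpy as np
from cell import bot
def cam(n):
    c=bot.camera_params(n); f=240/np.tan(np.radians(c["vfov"]/2)); R=cv2.Rodrigues(c["rvec"])[0]
    return f,c["cx"],c["cy"],R,c["tvec"]
def plane(C,u,v,z):   # pixel -> world point at height z
    f,cx,cy,R,t=C; o=-R.T@t; d=R.T@np.array([(u-cx)/f,(v-cy)/f,1]); return o+d*(z-o[2])/d[2]
def pt(C,u,v,dep):
    f,cx,cy,R,t=C; return R.T@(np.array([(u-cx)/f,(v-cy)/f,1])*dep-t)
def proj(C,p):
    f,cx,cy,R,t=C; q=R@np.asarray(p,float)+t; return f*q[0]/q[2]+cx,f*q[1]/q[2]+cy
E
python3 - <<'E'
from h import *
C=cam("top"); d=np.load("top0.npy")
for n,u,v in [("pinA",424,250),("pinB",432,289),("fork",330,230),("lug",310,312),("hinge",202,245),("desk",380,300),("roll",345,310)]:
    print(n,pt(C,u,v,d[v,u]).round(1))
p=cv2.imread("pics/top0.png")
cv2.imwrite("pics/c1.png",cv2.resize(p[215:335,300:450],None,fx=5,fy=5,interpolation=cv2.INTER_CUBIC))
cv2.imwrite("pics/c2.png",cv2.resize(p[125:275,180:360],None,fx=4,fy=4,interpolation=cv2.INTER_CUBIC))
E
```

```text
pinA [509.3  34.1  73.3]
pinB [439.1  25.8 103.2]
fork [538.9 201.4  93.2]
lug [396.5 233.4  84.6]
hinge [507.5 421.2 101.1]
desk [ 4.219e+02  1.039e+02 -4.000e-01]
roll [401.7 170.6  31.2]
```

View pics/c1.png

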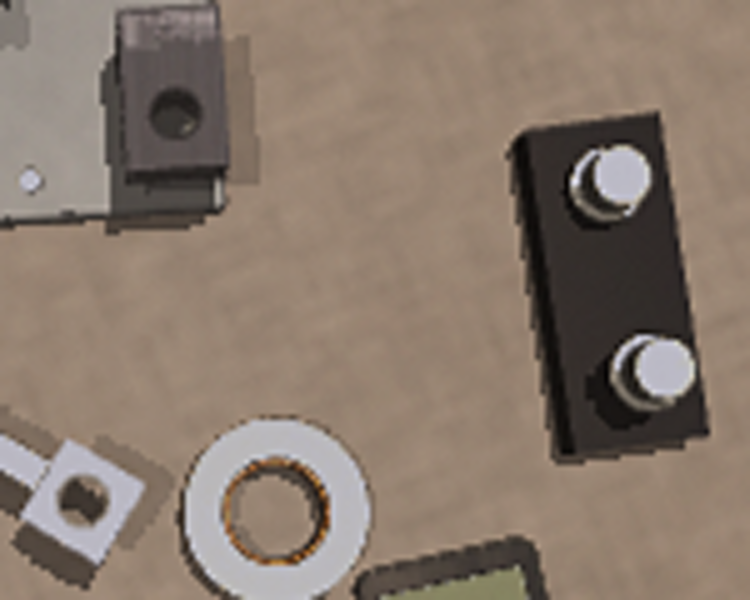

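View pics/c2.png

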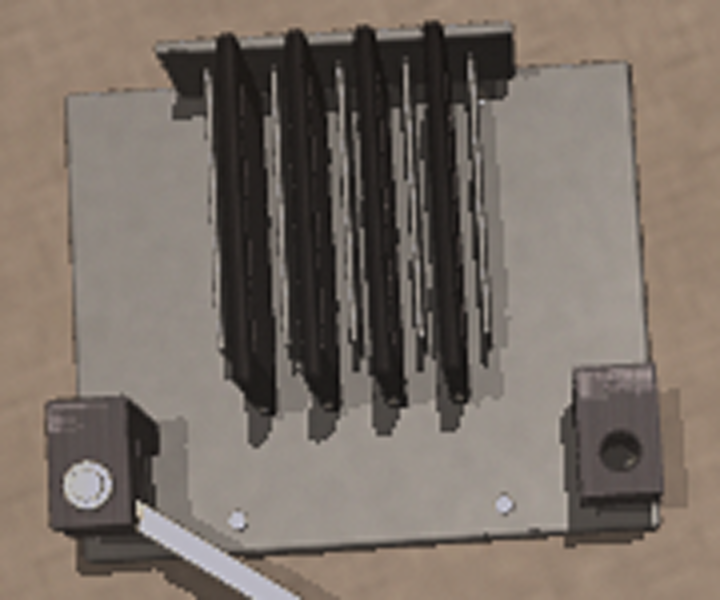

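Run:
```python
from h import *
C=cam("top")
px=lambda u,v,z:plane(C,u+.0,v+.0,z)
o=(0.4,0.4)
F=px(300+175/5-.4,215+112/5-.4,96);L=px(300+83/5-.4,215+499/5-.4,83)
A=px(300+623/5-.4,215+175/5-.4,76);B=px(300+665/5-.4,215+368/5-.4,100)
H=px(180+88/4-.4,125+484/4-.4,101)
for n,p in zip("FLABH",(F,L,A,B,H)): print(n,p.round(1))
a=np.degrees(np.arctan2(*(A-B)[1::-1])) 
print("HF",np.hypot(*(H-F)[:2]),"HL",np.hypot(*(H-L)[:2]),"AB",np.hypot(*(A-B)[:2]),a)
yaw=np.degrees(np.arctan2(-(H-F)[0],(H-F)[1])); print("rack yaw",yaw)
v=L-H; q=np.degrees(np.arctan2(v[1],v[0])); print("bar dir",q,"shut dir",yaw-90,"bar angle",yaw-90-q)
```

```text
F [526.4 193.3  96. ]
L [392.5 222.6  83. ]
A [509.7  34.3  76. ]
B [440.6  24.1 100. ]
H [506.4 421.9 101. ]
HF 229.4775176759979 HL 229.50522504838216 AB 69.75526861594041 8.345366459643442
rack yaw 4.992410888469075
bar dir -119.75064824299756 shut dir -85.00758911153092 bar angle 34.74305913146664
```

Run:
```python
from h import *
for n in("top","scene"):
    C=cam(n); d=np.load(n+"0.npy")
    v,u=np.mgrid[0:480:4,0:640:4]; v=v.ravel();u=u.ravel();k=d[v,u]>0;v,u=v[k],u[k]
    f,cx,cy,R,t=C
    P=((np.c_[(u-cx)/f,(v-cy)/f,np.ones(len(u))]*d[v,u][:,None])-t)@R
    k=(P[:,2]>110)&(P[:,0]<900)&(abs(P[:,1])<900); Q=(P[k]//100*100).astype(int)
    c={}
    for x,y,z in Q: c.setdefault((x,y),[]).append(z)
    print(n,[(kk,len(z),min(z),max(z)) for kk,z in sorted(c.items())])
C=cam("top");d=np.load("top0.npy")
for u,v in[(190,410),(100,450),(500,130),(560,250),(600,100),(400,400),(430,460)]: print(u,v,pt(C,u,v,d[v,u]).round())
```

```text
top [((np.int64(100), np.int64(300)), 3, np.int64(100), np.int64(100)), ((np.int64(100), np.int64(400)), 27, np.int64(300), np.int64(300)), ((np.int64(100), np.int64(500)), 52, np.int64(100), np.int64(300)), ((np.int64(100), np.int64(600)), 39, np.int64(100), np.int64(200)), ((np.int64(200), np.int64(400)), 195, np.int64(100), np.int64(300)), ((np.int64(200), np.int64(500)), 15, np.int64(100), np.int64(300)), ((np.int64(500), np.int64(200)), 11, np.int64(100), np.int64(100)), ((np.int64(500), np.int64(300)), 17, np.int64(100), np.int64(100)), ((np.int64(600), np.int64(200)), 19, np.int64(100), np.int64(100)), ((np.int64(600), np.int64(300)), 43, np.int64(100), np.int64(100)), ((np.int64(600), np.int64(500)), 5, np.int64(100), np.int64(100)), ((np.int64(600), np.int64(600)), 3, np.int64(100), np.int64(100)), ((np.int64(700), np.int64(200)), 1, np.int64(100), np.int64(100)), ((np.int64(700), np.int64(300)), 1, np.int64(100), np.int64(100)), ((np.int64(700), np.int64(500)), 3, np.int64(100), np.int64(100)), ((np.int64(700), np.int64(600)), 3, np.int64(100), np.int64(100))]
scene [((np.i
[... 1097 characters left out ...]
nt64(200)), 12, np.int64(100), np.int64(100)), ((np.int64(600), np.int64(300)), 25, np.int64(100), np.int64(100)), ((np.int64(600), np.int64(500)), 4, np.int64(100), np.int64(100)), ((np.int64(600), np.int64(600)), 2, np.int64(100), np.int64(100)), ((np.int64(700), np.int64(200)), 1, np.int64(100), np.int64(100)), ((np.int64(700), np.int64(300)), 1, np.int64(100), np.int64(100)), ((np.int64(700), np.int64(500)), 4, np.int64(100), np.int64(100)), ((np.int64(700), np.int64(600)), 4, np.int64(100), np.int64(100))]
190 410 [223. 440.  49.]
100 450 [207. 506. 305.]
500 130 [ 952. -313. -617.]
560 250 [ 618. -560. -809.]
600 100 [ 865. -381. -122.]
400 400 [239.  66.  -1.]
430 460 [134.  11.   0.]
```

```bash
python3 -m handwheel '[[0,0,0,8.25,-1],[0,0,0,8.25,-1],[0.028,-0.038,0,0,-1],[0.028,-0.038,0,0,-1],[0.028,-0.038,0,0,-1]]'
python3 -m handwheel '[[0.028,-0.038,0,0,-1],[0.028,-0.038,0,0,-1],[0.028,-0.038,0,0,-1],[0.028,-0.038,0,0,-1],[0.028,-0.038,0,0,-1]]'
python3 -m handwheel '[[0.028,-0.038,0,0,-1],[0.028,-0.038,0,0,-1],[0,-0.04,0,0,-1],[0,-0.04,0,0,-1],[0,-0.04,0,0,-1]]'
python3 -m handwheel '[[0,-0.04,0,0,-1],[0,-0.04,0,0,-1],[0,-0.04,0,0,-1],[0,-0.04,0,0,-1],[0,0,0,0,-1]]'
```

```text
t: 0.6
tcp_pos: [226.2, -364.0, 192.6]
tool_rot: [-179.9, 0.0, -0.1]
ft_force: [1.1, -0.2, 0.4]
grip_width: 12.4
finger_force: 0.0
t: 1.1
tcp_pos: [366.5, -173.7, 193.1]
tool_rot: [180.0, 0.0, -0.0]
ft_force: [1.0, -0.9, -0.2]
grip_width: 0.2
finger_force: 0.0
t: 1.6
tcp_pos: [421.5, 11.3, 192.7]
tool_rot: [-179.4, 0.1, 1.1]
ft_force: [0.5, -0.5, 0.1]
grip_width: -0.3
finger_force: 0.0
t: 2.1
tcp_pos: [420.6, 81.1, 199.8]
tool_rot: [-175.2, 0.0, 7.2]
ft_force: [0.3, -0.2, -0.2]
grip_width: -0.0
finger_force: 0.0
```

```bash
python3 -c "
from cell import bot
o=bot.observe();print(o['joints'].round(1),o['qvel'].round(1),o['tcp_pos'],o['tool_rot'])"
```

```text
[  7.1   5.4  -9.1  75.5   4.8 179.9] [-1.3 -0.1 -0.6 -0.3 -2.1 -0.1] [420.61297174  81.12694046 199.76119889] [-1.75206983e+02  1.38654804e-02  7.15066781e+00]
```

```bash
python3 -m handwheel '[[0,0,0,-8.5,-1],[0,0,0,-8.5,-1],[0,0,0,-8.5,-1],[0,0,0,-8.5,-1],[0,0,0,-8.5,-1]]'
python3 -m handwheel '[[0,0,0,-8.5,-1],[0,0,0,-8.5,-1],[0,0,0,0,-1]]'
```

```text
t: 2.6
tcp_pos: [420.4, 79.5, 199.4]
tool_rot: [-176.5, -3.2, 49.7]
ft_force: [0.5, -0.1, -0.9]
grip_width: 0.1
finger_force: 0.0
t: 2.9
tcp_pos: [420.4, 79.6, 199.4]
tool_rot: [-177.5, -4.0, 66.4]
ft_force: [-0.3, 0.2, 0.2]
grip_width: -0.0
finger_force: 0.0
```

```bash
cat >> h.py <<'E'
from scipy.spatial.transform import Rotation as Ro
def delta(xyz,turn=0,o=None):
    "tool-frame shift (mm) after a turn about tool z"
    o=o or bot.observe(); R=Ro.from_euler("xyz",o["tool_rot"],degrees=True)*Ro.from_euler("z",turn,degrees=True)
    print("pos",o["tcp_pos"].round(1),"rot",o["tool_rot"].round(1),"after",R.as_euler("xyz",degrees=True).round(1),"shift",(R.inv().apply(np.asarray(xyz)-o["tcp_pos"])).round(1),"F",o["ft_force"].round(1),"w",o["grip_width"].round(1))
E
python3 -c "
from h import *
delta([401,309,190],0); delta([401,309,190],6.4)"
```

```text
Traceback (most recent call last):
  File "h.py", line 16, in delta
    print("pos",o["tcp_pos"].round(1),"rot",o["tool_rot"].round(1),"after",R.as_euler("xyz",degrees=True).round(1),"shift",(R.inv().apply(np.asarray(xyz)-o["tcp_pos"])).round(1),"F",o["ft_force"].round(1),"w",o["grip_width"].round(1))
                                                                                                                                                                                                                 ^^^^^^^^^^^^^^^^^^^^^
AttributeError: 'float' object has no attribute 'round'
```

```bash
sed -i 's/o\["grip_width"\].round(1)/round(o["grip_width"],1)/' h.py
python3 -c "
from h import *
delta([401,309,190],0); delta([401,309,190],6.4)"
```

```text
pos [420.4  79.6 199.4] rot [-177.5   -4.    66.4] after [-177.5   -4.    66.4] shift [ 201.3 -108.5   28.3] F [-0.3  0.2  0.2] w -0.0
pos [420.4  79.6 199.4] rot [-177.5   -4.    66.4] after [-177.1   -3.7   60. ] shift [ 188.  -130.3   28.3] F [-0.3  0.2  0.2] w -0.0
```

```bash
python3 -m handwheel '[[0,0,0,6.4,-1],[0.0313,-0.0217,0.0047,0,-1],[0.0313,-0.0217,0.0047,0,-1],[0.0313,-0.0217,0.0047,0,-1],[0.0313,-0.0217,0.0047,0,-1]]'
python3 -m handwheel '[[0.0313,-0.0217,0.0047,0,-1],[0.0313,-0.0217,0.0047,0,-1],[0,0,0,0,-1]]'
python3 -c "
from h import *
print(bot.observe()['joints'].round(1))
delta([401,309,66])"
```

```text
t: 3.4
tcp_pos: [407.2, 233.9, 193.3]
tool_rot: [-177.1, -3.8, 59.8]
ft_force: [1.0, 0.2, -0.0]
grip_width: -0.0
finger_force: 0.0
t: 3.7
tcp_pos: [400.1, 313.0, 189.7]
tool_rot: [-177.1, -3.8, 60.2]
ft_force: [-0.3, 0.3, -0.1]
grip_width: -0.2
finger_force: 0.0
[ 35.2  12.8  -1.7  73.3   4.3 155. ]
pos [400.1 313.  189.7] rot [-177.1   -3.8   60.2] after [-177.1   -3.8   60.2] shift [-11.2   9.1 122.9] F [-0.3  0.3 -0.1] w -0.2
```

```bash
python3 -m handwheel '[[-0.003,0.0015,0.031,0,-1],[-0.003,0.0015,0.031,0,-1],[-0.003,0.0015,0.031,0,-1],[-0.002,0.001,0.03,0,-1],[0,0,0,0,-1]]'
python3 - <<'E'
from h import *
delta([401,309,66])
p,d=bot.capture("scene"); cv2.imwrite("pics/s1.png",cv2.resize(p[150:330,170:410,::-1],None,fx=3,fy=3))
E
```

```text
t: 4.2
tcp_pos: [395.3, 303.9, 62.6]
tool_rot: [-176.9, -3.3, 59.9]
ft_force: [-1.5, -0.5, 0.2]
grip_width: -0.0
finger_force: 0.0
pos [395.3 303.9  62.6] rot [-176.9   -3.3   59.9] after [-176.9   -3.3   59.9] shift [ 7.4  2.2 -3.1] F [-1.5 -0.5  0.2] w -0.0
```

View pics/s1.png

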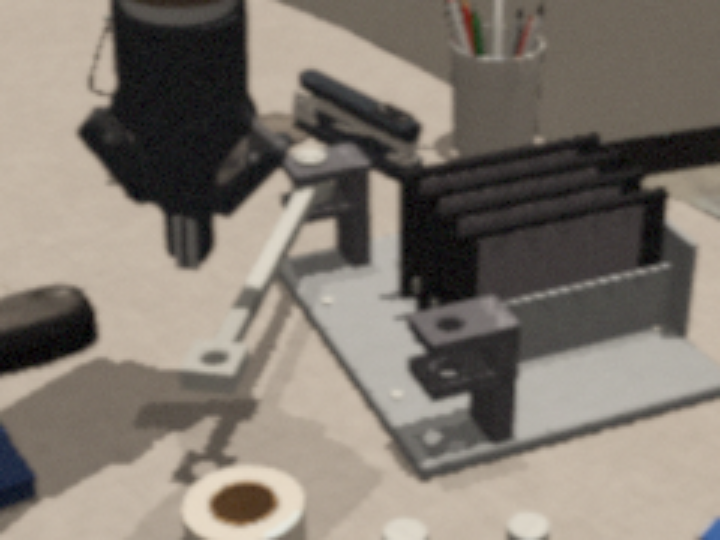

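```bash
python3 -m handwheel '[[-0.016,0,-0.003,0,-1],[-0.0165,0,-0.003,0,-1],[0,0.008,0,0,-1],[0,0.007,0,0,-1],[0,0,0,0,-1]]'
python3 -m handwheel '[[-0.0007,0.0083,0,-2.5,-1],[-0.0007,0.0083,0,-2.5,-1],[-0.0007,0.0083,0,-2.5,-1],[-0.0007,0.0083,0,-2.5,-1],[-0.0007,0.0083,0,-2.5,-1]]'
python3 - <<'E'
from h import *
o=bot.observe();q=np.radians(o["tool_rot"][2]-90);H=np.array([506.4,421.9]);r=o["tcp_pos"][:2]-H
print("along",r@[np.sin(q),-np.cos(q)],"perp",r@[np.cos(q),np.sin(q)]);delta([502.5,230.8,68])
E
```

```text
t: 4.75
tcp_pos: [397.9, 271.8, 71.0]
tool_rot: [-177.2, -3.9, 60.0]
ft_force: [-0.2, 0.4, 0.4]
grip_width: 0.1
finger_force: 0.0
t: 5.25
tcp_pos: [432.5, 251.2, 67.8]
tool_rot: [-178.0, -4.3, 72.7]
ft_force: [0.2, 0.5, -0.2]
grip_width: 0.4
finger_force: 0.0
along 184.98217474400826 perp -19.772009748013943
pos [432.5 251.2  67.8] rot [-178.    -4.3   72.7] after [-178.    -4.3   72.7] shift [ 1.4 72.9 -2.6] F [ 0.2  0.5 -0.2] w 0.4
```

```bash
python3 -m handwheel '[[-0.0007,0.0083,0,-2.5,-1],[-0.0007,0.0083,0,-2.5,-1],[-0.0007,0.0083,0,-2.5,-1],[-0.0007,0.0083,0,-2.5,-1],[-0.0007,0.0083,0,-2.5,-1]]'
python3 -m handwheel '[[-0.0007,0.0083,0,-2.5,-1],[-0.0007,0.0083,0,-2.5,-1],[-0.0005,0.006,0,-2.0,-1],[0,0,0,0,-1]]'
python3 - <<'E'
from h import *
delta([502.5,230.8,68])
p,d=bot.capture("top"); cv2.imwrite("pics/t1.png",cv2.resize(p[200:320,190:350,::-1],None,fx=5,fy=5,interpolation=cv2.INTER_CUBIC))
E
```

```text
t: 5.75
tcp_pos: [472.2, 239.0, 66.3]
tool_rot: [-179.0, -4.7, 85.2]
ft_force: [-0.3, 0.4, -0.2]
grip_width: 0.1
finger_force: 0.0
t: 6.15
tcp_pos: [495.1, 236.1, 65.7]
tool_rot: [-179.6, -4.8, 92.1]
ft_force: [0.3, 0.1, 0.6]
grip_width: 0.1
finger_force: 0.0
pos [495.1 236.1  65.7] rot [-179.6   -4.8   92.1] after [-179.6   -4.8   92.1] shift [-5.4  7.2 -2.8] F [0.3 0.1 0.6] w 0.1
```

View pics/t1.png

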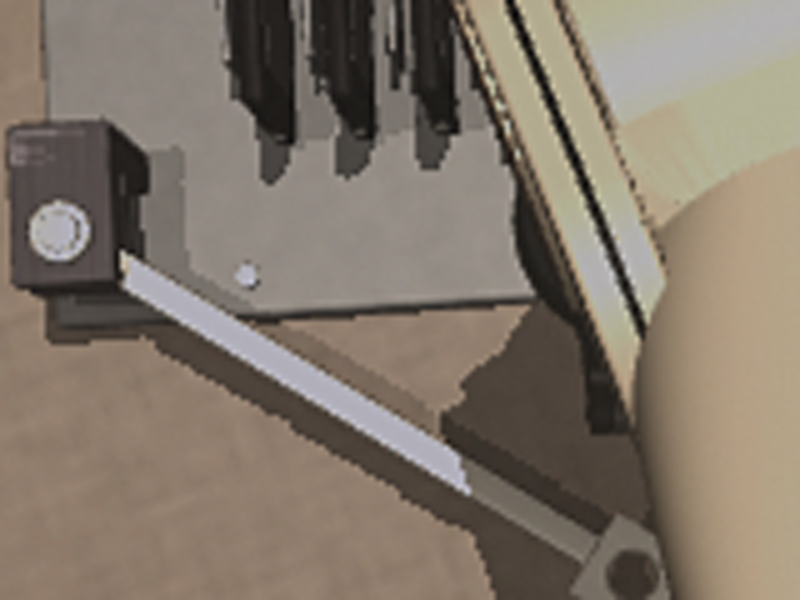

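Run:
```python
from h import *
C=cam("top")
print(proj(C,[495,236,66]),proj(C,[495,239,140]),plane(C,311,286,66))
C=cam("scene")
print(proj(C,[395,304,63]), "seen",170+190/3,150+262/3)
p,d=bot.capture("scene"); cv2.imwrite("pics/s2.png",cv2.resize(p[150:330,170:410,::-1],None,fx=3,fy=3))
```

```text
(np.float64(309.80275493263684), np.float64(256.28058297466845)) (np.float64(307.4557448920204), np.float64(251.78698234098613)) [442.30469107 232.80551425  66.        ]
(np.float64(234.02156784461636), np.float64(253.83795713095392)) seen 233.33333333333334 237.33333333333331
```

View pics/s2.png

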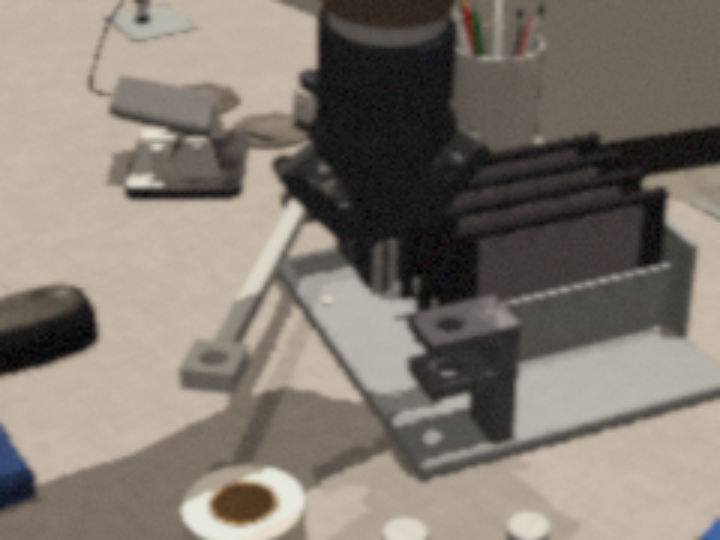

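Run:
```python
from h import *
C=cam("scene");p,d=bot.capture("scene");print(bot.observe()["tcp_pos"])
for v in range(225,262,3):
    print(v,[tuple(int(i) for i in pt(C,u,v,d[v,u]).round()) for u in (294,298,302)], p[v,298])
print(proj(C,bot.observe()["tcp_pos"]))
```

```text
[493.55310713 235.89657996  65.54401381]
225 [(487, 217, 155), (496, 223, 150), (502, 219, 151)] [21 24 23]
228 [(487, 218, 149), (496, 223, 145), (501, 217, 146)] [30 29 29]
231 [(487, 218, 142), (496, 222, 139), (504, 225, 135)] [57 55 49]
234 [(488, 220, 135), (495, 219, 135), (505, 228, 128)] [47 43 44]
237 [(488, 221, 129), (495, 220, 128), (504, 225, 124)] [51 47 48]
240 [(488, 221, 123), (496, 222, 121), (504, 224, 118)] [52 50 50]
243 [(488, 222, 116), (495, 221, 115), (504, 226, 111)] [48 48 45]
246 [(488, 220, 111), (496, 222, 108), (552, 368, 12)] [66 62 59]
249 [(532, 362, 12), (540, 361, 11), (548, 358, 11)] [138 134 129]
252 [(527, 347, 14), (537, 350, 11), (544, 346, 12)] [185 181 175]
255 [(525, 342, 11), (533, 337, 12), (541, 335, 12)] [186 180 175]
258 [(521, 328, 13), (528, 324, 14), (537, 324, 12)] [186 182 175]
261 [(518, 318, 12), (524, 311, 15), (534, 314, 11)] [182 179 173]
(np.float64(294.7324923265843), np.float64(262.2744078331431))
```

Run:
```python
from h import *
C=cam("wrist");p,d=bot.capture("wrist")
f,cx,cy,R,t=C; print("cam pos",-R.T@t, "axis",R[2])
for u,v in[(60,60),(320,60),(580,60),(60,240),(320,240),(580,240),(60,420),(320,420),(580,420),(320,470)]:print(u,v,pt(C,u,v,d[v,u]).round())
cv2.imwrite("pics/w1.png",p[:,:,::-1])
```

```text
cam pos [492.32296668 292.37044829 252.11201698] axis [ 2.29700496e-04 -1.96051652e-01 -9.80593543e-01]
60 60 [317. 359.   1.]
320 60 [492. 362.  13.]
580 60 [636. 359.  43.]
60 240 [302. 235.  -0.]
320 240 [497. 245.  12.]
580 240 [600. 269. 114.]
60 420 [439. 238. 187.]
320 420 [495. 238. 185.]
580 420 [718.  99.  -1.]
320 470 [495. 238. 197.]
```

View pics/w1.png

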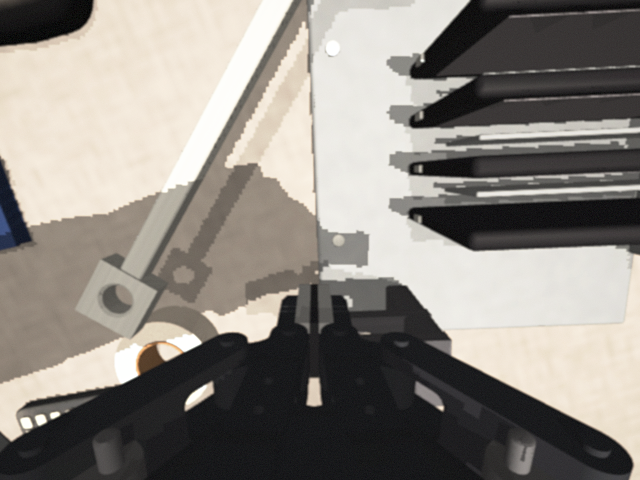

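Run:
```python
from h import *
C=cam("wrist");p,d=bot.capture("wrist");print(bot.observe()["tcp_pos"].round(1),proj(C,bot.observe()["tcp_pos"]))
for v in range(276,330,6): print(v,[tuple(int(i) for i in pt(C,u,v,d[v,u]).round()) for u in (305,325)])
```

```text
[493.3 235.8  65.6] (np.float64(314.41527040850127), np.float64(274.0221185676123))
276 [(487, 214, -1), (501, 219, 14)]
282 [(487, 209, 0), (502, 214, 12)]
288 [(489, 244, 114), (498, 245, 114)]
294 [(490, 244, 120), (498, 244, 120)]
300 [(490, 244, 126), (498, 243, 125)]
306 [(490, 243, 130), (497, 243, 131)]
312 [(490, 242, 135), (497, 243, 134)]
318 [(490, 242, 140), (497, 242, 139)]
324 [(490, 241, 142), (497, 242, 143)]
```

```bash
python3 -c "
from h import *
print(bot.tcp_to_grasp);delta([381,278,66],32);delta([381,278,27],32)"
```

```text
18.700000000000003
pos [493.3 235.8  65.6] rot [-179.5   -4.7   92.1] after [-177.1   -3.7   60.1] shift [ -19.4 -118.3    4.3] F [ 0.4 -0.3  0.2] w 0.0
pos [493.3 235.8  65.6] rot [-179.5   -4.7   92.1] after [-177.1   -3.7   60.1] shift [ -22.  -116.3   43.2] F [ 0.4 -0.3  0.2] w 0.0
```

```bash
python3 -m handwheel '[[0,0,0,8,-1],[0,0,0,8,-1],[0,0,0,8,-1],[0,0,0,8,-1],[-0.005,-0.04,0,0,-1]]'
python3 -m handwheel '[[-0.007,-0.04,0,0,-1],[-0.007,-0.037,0,0,-1],[-0.001,0,0.022,0,-1],[-0.001,0.001,0.021,0,-1],[0,0,0,0,-1]]'
python3 - <<'E'
from h import *
delta([381,278,27])
C=cam("scene");p,d=bot.capture("scene");print(proj(C,[381,278,66]))
cv2.imwrite("pics/s3.png",cv2.resize(p[170:320,170:370,::-1],None,fx=4,fy=4))
E
```

```text
t: 6.9
tcp_pos: [459.9, 251.0, 67.5]
tool_rot: [-177.3, -3.9, 59.7]
ft_force: [-1.1, 1.5, 0.6]
grip_width: -0.0
finger_force: 0.0
t: 7.4
tcp_pos: [379.4, 277.4, 25.3]
tool_rot: [-177.0, -3.5, 60.1]
ft_force: [-0.2, -0.5, -0.5]
grip_width: 0.3
finger_force: 0.0
pos [379.4 277.4  25.3] rot [-177.    -3.5   60.1] after [-177.    -3.5   60.1] shift [ 1.4  1.  -1.7] F [-0.2 -0.5 -0.5] w 0.3
(np.float64(229.26144438343357), np.float64(260.9693505174625))
```

View pics/s3.png

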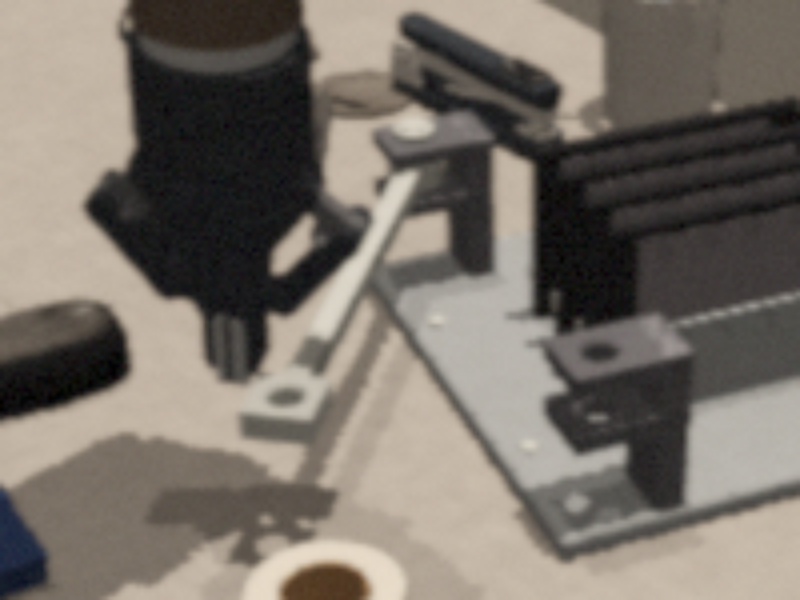

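```bash
python3 -m handwheel '[[0,0.008,0,0,-1],[0,0.008,0,0,-1],[-0.0007,0.0083,0,-2.5,-1],[-0.0007,0.0083,0,-2.5,-1],[-0.0007,0.0083,0,-2.5,-1]]'
python3 -m handwheel '[[-0.0007,0.0083,0,-2.5,-1],[-0.0007,0.0083,0,-2.5,-1],[-0.0007,0.0083,0,-2.5,-1],[-0.0007,0.0083,0,-2.5,-1],[-0.0007,0.0083,0,-2.5,-1]]'
python3 - <<'E'
from h import *
o=bot.observe();q=np.radians(o["tool_rot"][2]-90);H=np.array([506.4,421.9]);r=o["tcp_pos"][:2]-H
print("along",r@[np.sin(q),-np.cos(q)],"perp",r@[np.cos(q),np.sin(q)]);delta([502.5,230.8,26])
# bar position: bright/low-noise check from scene depth on the bar top plane
C=cam("scene");p,d=bot.capture("scene")
for a in (0,10,15,20,35):
    ang=np.radians(-85-a); L=H+215*np.array([np.cos(ang),np.sin(ang)]); u,v=proj(C,[*L,83]); print(a,pt(C,int(u),int(v),d[int(v),int(u)]).round())
E
```

```text
t: 7.95
tcp_pos: [418.9, 257.3, 26.1]
tool_rot: [-177.7, -4.2, 67.6]
ft_force: [-0.5, 1.0, -0.4]
grip_width: 0.1
finger_force: 0.5
t: 8.45
tcp_pos: [457.3, 241.5, 24.3]
tool_rot: [-178.6, -4.6, 80.2]
ft_force: [-1.1, 0.2, 0.3]
grip_width: 0.1
finger_force: 0.5
along 186.16290777298704 perp -17.526947859608693
pos [457.3 241.5  24.3] rot [-178.6   -4.6   80.2] after [-178.6   -4.6   80.2] shift [-2.6 46.3 -3. ] F [-1.1  0.2  0.3] w 0.1
0 [523. 203.  87.]
10 [520. 313.  13.]
15 [468. 210.  83.]
20 [455. 230.  74.]
35 [421. 359.   2.]
```

```bash
python3 -m handwheel '[[-0.0007,0.0083,0,-2.5,-1],[-0.0007,0.0083,0,-2.5,-1],[-0.0007,0.0083,0,-2.5,-1],[-0.0007,0.0083,0,-2.5,-1],[-0.0003,0.004,0,-1.2,-1]]'
python3 -m handwheel '[[0,0.003,0,-1,-1],[0,0.002,0,-0.6,-1],[0,0,0,0,-1]]'
```

```text
t: 9.0
tcp_pos: [493.7, 234.9, 23.1]
tool_rot: [-179.5, -4.7, 91.3]
ft_force: [-0.8, 0.6, 0.2]
grip_width: -0.1
finger_force: 0.4
t: 9.3
tcp_pos: [497.6, 235.3, 22.5]
tool_rot: [-179.6, -4.7, 92.9]
ft_force: [0.5, 0.1, -0.4]
grip_width: -0.0
finger_force: 0.0
```

```bash
python3 -m handwheel '[[0,0.0025,0,-0.7,-1],[0,0.0015,0,-0.5,-1],[0,0,0,0,-1]]'
python3 -m handwheel '[[0,0.002,0,-0.5,-1],[0,0,0,0,-1]]'
python3 -m handwheel '[[0,0.001,0,-0.3,-1],[0,0,0,0,-1]]'
python3 -m handwheel '[[0,0.001,0,0,-1],[0,0,0,0,-1]]'
```

```text
t: 9.6
tcp_pos: [500.6, 235.5, 22.2]
tool_rot: [-179.6, -4.7, 94.2]
ft_force: [-2.6, -0.5, 1.5]
grip_width: -0.1
finger_force: 1.2
t: 9.8
tcp_pos: [500.6, 235.4, 22.2]
tool_rot: [-179.5, -4.7, 94.7]
ft_force: [-7.6, -2.2, 5.4]
grip_width: -0.2
finger_force: 3.8
t: 10.0
tcp_pos: [500.5, 235.3, 22.1]
tool_rot: [-179.4, -4.7, 95.0]
ft_force: [-9.4, -2.3, 7.8]
grip_width: 0.2
finger_force: 4.9
t: 10.2
tcp_pos: [500.5, 235.3, 22.1]
tool_rot: [-179.3, -4.7, 95.0]
ft_force: [-11.7, -1.6, 9.7]
grip_width: -0.0
finger_force: 6.1
```

```bash
python3 -m handwheel '[[0,-0.01,0,0,-1],[0,-0.015,0,0,-1],[0,-0.01,-0.03,0,-1],[0,0,-0.04,0,-1],[0,0,-0.04,0,-1]]'
python3 -m handwheel '[[-0.04,-0.01,0,0,0],[-0.04,-0.01,0,0,0],[-0.04,-0.01,0,0,0],[-0.04,0,0,0,0],[-0.04,0,0,0,0]]'
python3 - <<'E'
from h import *
delta([440.6,29,150])
C=cam("top");p,d=bot.capture("top")
cv2.imwrite("pics/t2.png",cv2.resize(p[190:340,190:390,::-1],None,fx=4,fy=4,interpolation=cv2.INTER_CUBIC))
E
```

```text
t: 10.7
tcp_pos: [471.3, 223.9, 133.1]
tool_rot: [-179.8, -4.7, 95.0]
ft_force: [1.4, -0.2, -0.2]
grip_width: 0.0
finger_force: 0.0
t: 11.2
tcp_pos: [459.5, 21.3, 116.1]
tool_rot: [-179.9, -4.7, 95.0]
ft_force: [1.6, 0.7, -0.7]
grip_width: 43.1
finger_force: 0.0
pos [459.5  21.3 116.1] rot [-179.9   -4.7   95. ] after [-179.9   -4.7   95. ] shift [ 12.1 -18.2 -33. ] F [ 1.6  0.7 -0.7] w 43.1
```

View pics/t2.png

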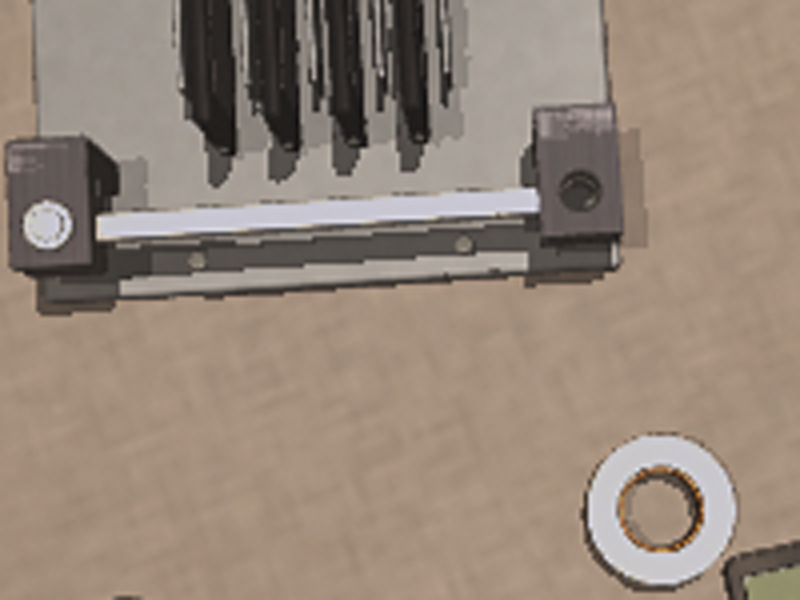

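```bash
python3 -m handwheel '[[0.009,-0.018,0,0,0],[0,0,0,0,0]]'
python3 - <<'E'
from h import *
delta([440.6,29,38])
C=cam("wrist");p,d=bot.capture("wrist");
print("pin top proj",proj(C,[440.6,24.1,100]),"other",proj(C,[509.7,34.3,76]))
cv2.imwrite("pics/w2.png",p[:,:,::-1])
E
```

```text
t: 11.45
tcp_pos: [439.0, 29.8, 116.5]
tool_rot: [-179.7, -4.8, 94.9]
ft_force: [-0.0, -0.0, -1.1]
grip_width: 42.7
finger_force: 0.0
pos [439.   29.8 116.5] rot [-179.7   -4.8   94.9] after [-179.7   -4.8   94.9] shift [-7.4  1.8 78.1] F [-0.  -0.  -1.1] w 42.7
pin top proj (np.float64(316.20936891392944), np.float64(275.29686277046943)) other (np.float64(419.11275884132664), np.float64(259.057553689133))
```

View pics/w2.png

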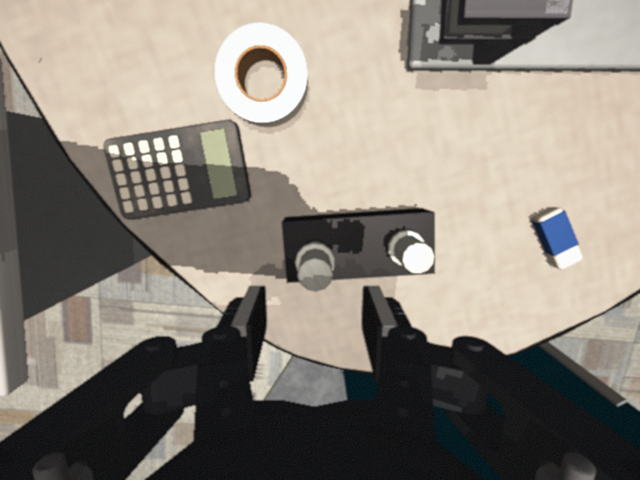

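```bash
python3 -m handwheel '[[-0.002,0.0018,0.025,0,0],[-0.0025,0,0.025,0,0],[-0.001,0,0.015,0,0],[-0.001,0,0.009,0,0],[0,0,0,0,0]]'
python3 - <<'E'
from h import *
delta([440.6,29,38])
C=cam("wrist");p,d=bot.capture("wrist")
f,cx,cy,R,t=C
v,u=np.mgrid[200:480:1,150:480:1];v=v.ravel();u=u.ravel()
P=(np.c_[(u-cx)/f,(v-cy)/f,np.ones(len(u))]*d[v,u][:,None]-t)@R
k=(abs(P[:,2]-100)<2.5)&(np.hypot(P[:,0]-440,P[:,1]-24)<18); print("pin top pts",k.sum(),P[k].mean(0).round(1), P[k].min(0).round(),P[k].max(0).round())
# finger tips: dark points z 60..140, by side
for s,(a,b) in {"L":(395,427),"R":(455,487)}.items():
    k=(P[:,0]>a)&(P[:,0]<b)&(P[:,2]>60)&(P[:,2]<150)&(P[:,1]<60)&(P[:,1]>0)
    print(s,k.sum(), P[k].min(0).round(1) if k.any() else "", P[k].max(0).round(1) if k.any() else "")
E
```

```text
t: 12.0
tcp_pos: [441.5, 30.2, 41.3]
tool_rot: [-179.7, -4.7, 95.0]
ft_force: [-0.4, -0.2, -0.0]
grip_width: 42.6
finger_force: 0.0
pos [441.5  30.2  41.3] rot [-179.7   -4.7   95. ] after [-179.7   -4.7   95. ] shift [-1.4 -1.   3.2] F [-0.4 -0.2 -0. ] w 42.6
pin top pts 2147 [439.5  25.1 100.3] [429.  13.  98.] [450.  35. 102.]
L 7821 [395.    6.3  67.7] [427.  39. 150.]
R 7272 [457.3  14.5  80.3] [487.   42.4 150. ]
```

```bash
python3 -m handwheel '[[0.0,-0.0015,0.002,0,-0.4],[0,0,0,0,-1],[0,0,0,0,-1],[0,0,0,0,-1],[0,0,0,0,-1]]'
```

```text
t: 12.55
tcp_pos: [440.9, 29.9, 41.0]
tool_rot: [-179.9, -4.7, 95.0]
ft_force: [0.2, -0.7, 5.7]
grip_width: 20.0
finger_force: 58.7
```

```bash
python3 -m handwheel '[[0.0008,0,-0.01,0,-1],[0.0016,0,-0.02,0,-1],[0.0025,0,-0.03,0,-1],[0.0033,0,-0.04,0,-1],[0.0012,0,-0.015,0,-1]]'
python3 - <<'E'
from h import *
delta([526.4,193.3+5,160])
C=cam("wrist");p,d=bot.capture("wrist");T=bot.observe()["tcp_pos"];print(T)
f,cx,cy,R,t=C
v,u=np.mgrid[150:480,150:480];v=v.ravel();u=u.ravel()
P=(np.c_[(u-cx)/f,(v-cy)/f,np.ones(len(u))]*d[v,u][:,None]-t)@R
for z in range(int(T[2]-60),int(T[2]+70),6):
    k=(abs(P[:,2]-z)<3)&(abs(P[:,0]-T[0])<16)&(abs(P[:,1]-T[1])<30)
    if k.any(): print(z,k.sum(),P[k].min(0).round(1),P[k].max(0).round(1))
E
```

```text
t: 13.05
tcp_pos: [442.7, 29.8, 159.5]
tool_rot: [179.9, -4.7, 95.0]
ft_force: [0.1, -0.5, -1.8]
grip_width: 19.9
finger_force: 59.1
pos [442.7  29.8 159.5] rot [179.9  -4.7  95. ] after [179.9  -4.7  95. ] shift [160.1  98.   12.9] F [ 0.1 -0.5 -1.8] w 19.9
[443.63254171  29.77290953 160.72016094]
136 33 [435.3  25.4 134.7] [448.4  31.  138.9]
142 56 [435.4  25.7 139.2] [448.9  31.3 145. ]
148 61 [435.6  26.2 145.1] [448.1  31.2 151. ]
154 56 [435.8  26.5 151.1] [447.9  31.3 156.8]
160 35 [436.9  28.5 157.1] [446.5  31.3 161.8]
184 71 [430.9  31.2 184.2] [452.2  38.  186.9]
190 475 [431.6  26.5 187.1] [452.8  37.9 192.9]
196 181 [432.3  28.  193. ] [452.3  35.3 199. ]
202 284 [427.7  27.7 199.1] [457.8  40.1 205. ]
208 417 [427.9  27.1 205. ] [459.5  40.1 211. ]
214 505 [427.6  14.6 211. ] [459.6  39.5 217. ]
220 2373 [427.6  13.7 217. ] [459.6  38.9 223. ]
226 368 [427.7  14.2 223. ] [459.6  38.7 229. ]
```

```bash
python3 -m handwheel '[[0.0321,0.0197,0.0026,0,-1],[0.0321,0.0197,0.0026,0,-1],[0.0321,0.0197,0.0026,0,-1],[0.0321,0.0197,0.0026,0,-1],[0.0321,0.0197,0.0026,0,-1]]'
python3 -m handwheel '[[0,0,0,0,-1],[0,0,0,0,-1]]'
cat > m.py <<'E'
from h import *
delta([526.9,199,145])
C=cam("wrist");T=bot.observe()["tcp_pos"];p,d=bot.capture("wrist");print(T.round(1))
f,cx,cy,R,t=C
v,u=np.mgrid[0:480,0:640];v=v.ravel();u=u.ravel();k=d[v,u]>0;v=v[k];u=u[k]
P=(np.c_[(u-cx)/f,(v-cy)/f,np.ones(len(u))]*d[v,u][:,None]-t)@R
for z in range(int(T[2]-36),int(T[2]+40),6):
    k=(abs(P[:,2]-z)<3)&(abs(P[:,0]-T[0])<16)&(abs(P[:,1]-T[1])<30)
    if k.any(): print(z,k.sum(),P[k].min(0).round(1),P[k].max(0).round(1))
k=(abs(P[:,2]-96)<2.5)&(abs(P[:,0]-520)<60)&(abs(P[:,1]-193)<45)
Q=P[k]; a=np.radians(5); x=Q[:,0]*np.cos(a)+Q[:,1]*np.sin(a); y=-Q[:,0]*np.sin(a)+Q[:,1]*np.cos(a)
print("ear",k.sum(),"rackx",np.percentile(x,[0.5,2,50,98,99.5]).round(1),"racky",np.percentile(y,[.5,2,50,98,99.5]).round(1))
F=np.array([526.4,193.3]);print("F in rack rot",F@[np.cos(a),np.sin(a)],F@[-np.sin(a),np.cos(a)])
np.savez("m.npz",P=P,u=u,v=v); print(proj(C,[*F,96]))
E
python3 m.py
```

```text
t: 13.6
tcp_pos: [524.8, 199.9, 154.6]
tool_rot: [-179.7, -4.7, 95.0]
ft_force: [0.4, -0.9, -0.2]
grip_width: 19.6
finger_force: 59.1
t: 13.8
tcp_pos: [524.0, 199.1, 154.1]
tool_rot: [-179.6, -4.7, 95.0]
ft_force: [-0.4, -0.3, -0.8]
grip_width: 20.0
finger_force: 59.1
pos [524.  199.1 154.1] rot [-179.6   -4.7   95. ] after [-179.6   -4.7   95. ] shift [-1.1  2.9  9.1] F [-0.4 -0.3 -0.8] w 20.0
[524.  199.1 154.1]
130 28 [516.5 194.7 129.4] [528.9 200.3 133. ]
136 51 [516.6 194.9 133.3] [530.2 200.5 139. ]
142 65 [516.8 195.2 139.1] [529.4 200.6 144.9]
148 55 [517.  195.5 145. ] [529.2 200.5 150.9]
154 41 [518.2 197.8 151.2] [527.8 200.6 156.5]
178 51 [512.5 200.8 178.8] [533.3 207.3 181. ]
184 483 [513.1 195.5 181. ] [534.4 207.3 187. ]
190 182 [513.9 197.1 187.1] [534.  204.5 193. ]
ear 3041 rackx [520.6 521.3 554.7 576.6 577.2] racky [129.5 130.5 150.4 165.1 165.3]
F in rack rot 541.2440941486173 146.68565215876717
(np.float64(317.2162808216731), np.float64(258.6088032955198))
```

Run:
```python
import numpy as np,cv2
from h import *
m=np.load("m.npz");P=m["P"];C=cam("wrist");f,cx,cy,R,t=C
o=-R.T@t
# ray intersect with z=96 for pixels seeing below 93 (the hole), within ear
D=P-o; X=o+D*((96-o[2])/D[:,2])[:,None]
k=(P[:,2]<92)&(np.hypot(X[:,0]-526,X[:,1]-194)<13)
print(k.sum(),X[k].min(0).round(1),X[k].max(0).round(1),X[k].mean(0).round(1),np.unique(P[k][:,2].round(-1),return_counts=True))
k=(P[:,2]>97)&(np.hypot(X[:,0]-526,X[:,1]-194)<13);print("occluded",k.sum(),X[k].min(0).round(1),X[k].max(0).round(1))
```

```text
268 [517.2 189.5  96. ] [532.1 201.6  96. ] [524.7 195.5  96. ] (array([10., 60., 70., 80., 90.]), array([83, 51, 63, 55, 16]))
occluded 348 [513.1 181.2  96. ] [538.6 206.7  96. ]
```

Run:
```python
from h import *
from scipy.optimize import least_squares
m=np.load("m.npz");P=m["P"];C=cam("wrist");f,cx,cy,R,t=C
o=-R.T@t; D=P-o; X=o+D*((96-o[2])/D[:,2])[:,None]
# ear-surface pixels vs hole pixels around the rim: pick circle centre that best separates
n=np.hypot(X[:,0]-525.5,X[:,1]-194)<12
ear=n&(abs(P[:,2]-96)<3); hole=n&(P[:,2]<92)
best=[]
for x in np.arange(521,530,.25):
    for y in np.arange(190,198,.25):
        r=np.hypot(X[:,0]-x,X[:,1]-y); best.append(((ear&(r<8)).sum()+(hole&(r>8)).sum(),x,y))
best.sort(); print(ear.sum(),hole.sum(),best[:8])
B=[b for b in best if b[0]<=best[0][0]+3]; print(np.mean(B,0))
```

```text
363 268 [(np.int64(8), np.float64(524.75), np.float64(193.75)), (np.int64(10), np.float64(524.75), np.float64(193.5)), (np.int64(13), np.float64(524.75), np.float64(194.0)), (np.int64(14), np.float64(524.5), np.float64(193.75)), (np.int64(16), np.float64(525.0), np.float64(193.75)), (np.int64(17), np.float64(524.5), np.float64(193.5)), (np.int64(17), np.float64(524.75), np.float64(193.25)), (np.int64(18), np.float64(524.5), np.float64(194.0))]
[  9.    524.75  193.625]
```

```bash
python3 -m handwheel '[[-0.0008,0.002,0.01,0,-1],[-0.0007,0,0.009,0,-1],[0,0,0,0,-1],[0,0,0,0,-1]]'; python3 m.py
python3 - <<'E'
from h import *
m=np.load("m.npz");P=m["P"];C=cam("wrist");f,cx,cy,R,t=C
o=-R.T@t; D=P-o; X=o+D*((96-o[2])/D[:,2])[:,None]
n=np.hypot(X[:,0]-525,X[:,1]-194)<12
ear=n&(abs(P[:,2]-96)<3); hole=n&(P[:,2]<92)
best=sorted(((ear&(r<8)).sum()+(hole&(r>8)).sum(),x,y) for x in np.arange(521,530,.25) for y in np.arange(190,198,.25) for r in [np.hypot(X[:,0]-x,X[:,1]-y)])
print(ear.sum(),hole.sum(),[tuple(map(float,b)) for b in best[:4]])
E
```

```text
t: 14.25
tcp_pos: [526.2, 198.2, 135.9]
tool_rot: [-179.7, -4.7, 94.9]
ft_force: [-0.4, -0.9, -0.5]
grip_width: 19.7
finger_force: 59.1
pos [526.2 198.2 135.9] rot [-179.7   -4.7   94.9] after [-179.7   -4.7   94.9] shift [ 1.5  0.7 -9. ] F [-0.4 -0.9 -0.5] w 19.7
[526.2 198.2 135.9]
99 1138 [510.3 178.3  96. ] [542.2 212.8  98.5]
111 20 [518.7 193.8 110.5] [531.2 199.6 114. ]
117 56 [518.8 194.  114. ] [531.8 199.7 119.9]
123 58 [519.  194.1 120.1] [532.4 199.9 125.9]
129 57 [519.3 195.  126.2] [531.5 199.8 131.9]
135 45 [519.9 196.5 132. ] [530.7 199.7 137.7]
141 2 [525.9 199.5 138. ] [526.5 199.8 139.2]
159 31 [514.7 200.  159.7] [535.  206.4 161.9]
165 487 [515.2 194.8 162.1] [536.6 206.3 168. ]
171 168 [516.1 196.3 168. ] [535.9 203.7 174. ]
ear 3259 rackx [520.8 521.5 555.2 576.8 577.3] racky [130.2 132.5 151.8 165.1 165.4]
F in rack rot 541.2440941486173 146.68565215876717
(np.float64(314.1321857613854), np.float64(263.83417801818365))
393 210 [(8.0, 524.75, 193.75), (9.0, 525.0, 194.0), (11.0, 524.75, 194.0), (11.0, 525.0, 193.75)]
```

```bash
python3 -m handwheel '[[0.001,-0.0006,0,0,-1],[-0.0004,0,0.005,0,-1],[-0.0004,0,0.005,0,-1],[0,0,0,0,-1]]'; python3 -m handwheel '[[-0.0004,0,0.005,0,-1],[0,0,0,0,-1]]'; python3 -m handwheel '[[-0.0004,0,0.005,0,-1],[0,0,0,0,-1]]'
```

```text
t: 14.7
tcp_pos: [525.3, 199.8, 125.5]
tool_rot: [-179.7, -4.7, 95.0]
ft_force: [-0.9, -0.2, -0.8]
grip_width: 19.8
finger_force: 59.1
t: 14.9
tcp_pos: [525.5, 199.8, 120.7]
tool_rot: [-179.7, -4.7, 95.0]
ft_force: [-0.1, -0.3, -1.0]
grip_width: 19.8
finger_force: 59.1
t: 15.1
tcp_pos: [525.6, 199.8, 115.7]
tool_rot: [-179.7, -4.7, 95.0]
ft_force: [0.2, 0.0, -1.1]
grip_width: 20.0
finger_force: 59.1
```

```bash
for i in 1; do :; done; python3 -m handwheel '[[-0.0004,0,0.005,0,-1],[-0.0004,0,0.005,0,-1],[0,0,0,0,-1]]'; python3 -m handwheel '[[-0.0004,0,0.005,0,-1],[-0.0004,0,0.005,0,-1],[0,0,0,0,-1]]'; python3 m.py | head -16
```

```text
t: 15.4
tcp_pos: [525.3, 199.8, 105.4]
tool_rot: [-179.7, -4.7, 95.0]
ft_force: [1.0, 0.0, -0.4]
grip_width: 19.3
finger_force: 59.2
t: 15.7
tcp_pos: [525.5, 199.9, 95.4]
tool_rot: [-179.7, -4.7, 95.0]
ft_force: [-1.5, 0.3, -2.3]
grip_width: 19.8
finger_force: 59.1
pos [525.5 199.9  95.4] rot [-179.7   -4.7   95. ] after [-179.7   -4.7   95. ] shift [  3.1   1.1 -49.5] F [-1.5  0.3 -2.3] w 19.8
[525.5 199.9  95.4]
59 56 [509.6 210.4  56. ] [541.3 213.1  61.8]
65 181 [509.6 208.3  62. ] [541.5 213.2  67.9]
71 40 [509.5 208.4  68.1] [540.2 211.   73.9]
77 37 [509.8 208.5  74.2] [538.3 211.1  79.4]
83 636 [515.1 210.5  81.1] [531.2 229.9  85.8]
89 129 [509.8 197.2  86. ] [541.5 219.2  92. ]
95 1464 [509.5 193.3  92. ] [541.5 213.3  98. ]
101 23 [509.7 197.9  98. ] [541.5 212.9  98.8]
119 43 [514.  201.6 119.6] [535.3 207.9 122. ]
125 487 [514.6 196.5 122. ] [535.9 208.1 128. ]
131 173 [515.3 198.1 128. ] [535.2 205.4 134. ]
ear 3251 rackx [520.8 521.7 555.8 577.  577.3] racky [131.9 137.1 156.8 165.2 165.3]
F in rack rot 541.2440941486173 146.68565215876717
(np.float64(314.90308243828235), np.float64(285.626648893184))
```

```bash
python3 -m handwheel '[[-0.0004,0,0.005,0,-1],[0,0,0,0,-1]]'; python3 -m handwheel '[[-0.0004,0,0.005,0,-1],[0,0,0,0,-1]]';python3 -m handwheel '[[-0.0004,0,0.005,0,-1],[0,0,0,0,-1]]';python3 -m handwheel '[[-0.0003,0,0.004,0,-1],[0,0,0,0,-1]]'
```

```text
t: 15.95
tcp_pos: [525.4, 200.0, 90.8]
tool_rot: [-179.7, -4.7, 95.0]
ft_force: [-1.9, -0.5, -1.4]
grip_width: 19.7
finger_force: 59.3
t: 16.15
tcp_pos: [525.4, 200.0, 86.4]
tool_rot: [-179.7, -4.7, 95.0]
ft_force: [-3.3, -2.1, 1.6]
grip_width: 19.8
finger_force: 59.7
t: 16.35
tcp_pos: [525.3, 199.9, 81.2]
tool_rot: [-179.7, -4.7, 95.0]
ft_force: [-3.7, -1.3, 2.5]
grip_width: 19.6
finger_force: 59.5
t: 16.55
tcp_pos: [525.2, 199.9, 77.1]
tool_rot: [-179.7, -4.7, 95.0]
ft_force: [-4.0, -1.4, 2.5]
grip_width: 19.8
finger_force: 59.6
```

```bash
python3 -m handwheel '[[0,-0.0005,0.003,0,-1],[0,0,0,0,-1]]'; python3 -m handwheel '[[0,0,0.002,0,-1],[0,0,0,0,-1]]';python3 -m handwheel '[[0,0,0.001,0,-1],[0,0,0,0,-1]]'; python3 -m handwheel '[[0,0,0.001,0,-1],[0,0,0,0,-1]]'
```

```text
t: 16.75
tcp_pos: [525.1, 200.1, 74.2]
tool_rot: [-179.7, -4.7, 95.0]
ft_force: [-3.7, -1.6, 1.5]
grip_width: 19.7
finger_force: 59.6
t: 16.95
tcp_pos: [525.2, 200.3, 73.2]
tool_rot: [-179.8, -4.7, 95.0]
ft_force: [-5.6, -2.1, 7.1]
grip_width: 19.6
finger_force: 60.4
t: 17.15
tcp_pos: [525.2, 200.3, 73.2]
tool_rot: [-179.8, -4.7, 95.0]
ft_force: [-8.0, -3.8, 12.5]
grip_width: 19.8
finger_force: 60.7
t: 17.35
tcp_pos: [525.3, 200.3, 73.2]
tool_rot: [-179.8, -4.7, 94.9]
ft_force: [-9.7, -4.6, 16.9]
grip_width: 19.8
finger_force: 61.3
```

```bash
python3 -m handwheel '[[0,0,0.001,0,-1],[0,0,0,0,-1]]'; python3 -m handwheel '[[0,0,0.001,0,-1],[0,0,0,0,-1]]'; python3 -m handwheel '[[0,0,0.001,0,-1],[0,0,0,0,-1]]'; python3 m.py|sed -n 2,16p
python3 - <<'E'
import numpy as np
P=np.load("m.npz")["P"]; r=np.hypot(P[:,0]-525,P[:,1]-193.7)
k=(r>11.5)&(r<13.5)&(P[:,1]>198)&(P[:,2]<106)&(P[:,2]>90);print("flange top z",np.median(P[k,2]),k.sum())
k=(r>16)&(r<18)&(P[:,1]>193)&(P[:,2]<106)&(P[:,2]>90);print("ear top z",np.median(P[k,2]),k.sum())
E
```

```text
t: 17.55
tcp_pos: [525.3, 200.4, 73.1]
tool_rot: [-179.9, -4.8, 94.9]
ft_force: [-12.3, -6.4, 23.1]
grip_width: 20.2
finger_force: 61.9
t: 17.75
tcp_pos: [525.3, 200.4, 73.0]
tool_rot: [-179.9, -4.8, 94.9]
ft_force: [-13.2, -6.6, 27.5]
grip_width: 20.0
finger_force: 62.5
t: 17.95
tcp_pos: [525.4, 200.5, 73.0]
tool_rot: [-180.0, -4.8, 94.9]
ft_force: [-15.1, -7.5, 32.3]
grip_width: 20.0
finger_force: 63.0
[525.4 200.5  73. ]
54 5 [510.4 210.4  55.9] [514.  210.7  56.6]
60 66 [509.4 210.4  57.1] [541.2 213.2  62.9]
66 218 [509.4 207.9  63.8] [541.3 213.3  69. ]
72 69 [509.4 208.2  69.4] [538.1 211.3  75. ]
78 50 [509.8 208.1  75.1] [538.  216.9  80.5]
84 872 [510.3 210.3  81.2] [541.2 230.5  87. ]
90 186 [509.4 210.3  87. ] [541.3 213.2  93. ]
96 995 [509.4 201.6  93. ] [541.4 213.2  98.9]
102 487 [513.8 196.1  99. ] [535.7 208.6 105. ]
108 168 [515.  198.1 105. ] [535.1 205.9 111. ]
ear 2773 rackx [521.  522.  562.2 577.1 577.4] racky [134.8 137.2 159.7 165.3 165.4]
F in rack rot 541.2440941486173 146.68565215876717
(np.float64(315.2721029672052), np.float64(301.23672176807787))
flange top z 102.60484189195365 237
ear top z 96.56744780444511 304
```

```bash
python3 -m handwheel '[[0,-0.0005,-0.003,0,-1],[0,0,-0.002,0,-1],[0,0,0,0,0],[0,0,0,0,0],[0,0,0,0,0]]'; python3 -m handwheel '[[0.0008,0,-0.01,0,0],[0.0016,0,-0.02,0,0],[0.0024,0,-0.03,0,0],[0.0033,0,-0.04,0,0],[0.0033,0,-0.04,0,0]]'; python3 -m handwheel '[[-0.03,-0.03,0,0,0],[-0.03,-0.03,0,0,0],[-0.03,-0.03,0,0,0],[-0.03,-0.03,0,0,0],[0,0,0,0,0]]'
python3 - <<'E'
from h import *
C=cam("top");p,d=bot.capture("top"); f,cx,cy,R,t=C
cv2.imwrite("pics/t3.png",p[:,:,::-1])
v,u=np.mgrid[0:480,0:640];v=v.ravel();u=u.ravel();k=d[v,u]>0;v=v[k];u=u[k]
P=(np.c_[(u-cx)/f,(v-cy)/f,np.ones(len(u))]*d[v,u][:,None]-t)@R
r=np.hypot(P[:,0]-525.5,P[:,1]-193.7)
k=(r<9)&(P[:,2]>115)&(P[:,2]<160);print("pin head top",k.sum(),P[k].mean(0).round(1))
k=(r<17)&(P[:,2]<100)&(P[:,2]>90);print("ear",np.median(P[k,2]))
k=(abs(P[:,2]-83)<4)&(P[:,1]>240)&(P[:,1]<390)&(P[:,0]>480)&(P[:,0]<540);q=np.polyfit(P[k,1],P[k,0],1);print("bar line x at hinge y, slope deg",np.polyval(q,421.9),np.degrees(np.arctan(q[0])),k.sum())
a=cv2.imread("pics/top0.png").astype(int);diff=abs(a-p[:,:,::-1]).max(2)>60
for n,(x0,y0,x1,y1) in dict(roll=(330,292,380,342),eraser=(390,160,430,200),pinA=(405,236,440,268),ereaders=(215,125,315,230)).items(): print(n,diff[y0:y1,x0:x1].sum())
E
```

```text
t: 18.5
tcp_pos: [525.8, 200.8, 72.2]
tool_rot: [-179.8, -4.8, 95.0]
ft_force: [0.8, 0.7, 0.5]
grip_width: 42.6
finger_force: 0.0
t: 19.0
tcp_pos: [525.3, 200.3, 214.6]
tool_rot: [-179.8, -4.7, 95.0]
ft_force: [1.0, 0.7, -0.0]
grip_width: 43.0
finger_force: 0.0
t: 19.5
tcp_pos: [412.8, 68.1, 203.8]
tool_rot: [-179.7, -4.7, 94.7]
ft_force: [-0.3, 0.1, 0.7]
grip_width: 42.7
finger_force: 0.0
pin head top 91 [525.4 193.6 131.7]
ear 95.55727465988107
bar line x at hinge y, slope deg 506.0041973794711 -4.708595843939654 567
roll 130
eraser 0
pinA 117
ereaders 0
```

```bash
python3 -m handwheel '[[-0.04,-0.01,0,0,0],[-0.04,-0.01,0,0,0],[-0.04,-0.01,0,0,0],[-0.04,0,0,0,0],[0,0,0,0,0]]'
python3 - <<'E'
from h import *
C=cam("top");p,d1=bot.capture("top");f,cx,cy,R,t=C
for d in (np.load("top0.npy"),d1):
    v,u=np.mgrid[0:480,0:640];v=v.ravel();u=u.ravel()
    P=(np.c_[(u-cx)/f,(v-cy)/f,np.ones(len(u))]*d[v,u][:,None]-t)@R
    for n,(x,y,r,z0,z1) in dict(roll=(399,157,60,22,38),pinA=(510,34,20,73,80)).items():
        k=(np.hypot(P[:,0]-x,P[:,1]-y)<r)&(P[:,2]>z0)&(P[:,2]<z1);print(n,k.sum(),P[k].mean(0).round(1))
E
```

```text
t: 20.05
tcp_pos: [401.9, -94.2, 190.5]
tool_rot: [-179.9, -4.6, 94.7]
ft_force: [0.4, 0.5, 0.3]
grip_width: 42.6
finger_force: 0.0
roll 819 [389.6 152.6  29.5]
pinA 103 [509.8  34.9  75.8]
roll 821 [389.6 152.6  29.5]
pinA 97 [510.3  34.8  75.8]
```

Nothing else on the desk has moved, so I'm handing the job in.

```bash
python3 -c "
from cell import bot
print(bot.finish_job())"
```

```text
the job is handed in; nothing more can be done
None
```

The job is handed in at about 20 s: the bar is shut and the long pin is seated, its head flush on the fork to within about 0.3 mm. The short pin and label roll measured unmoved. The first push missed because the fingertips sit about 40 mm higher than the reported TCP, and I viewed 11 pictures, one over the limit of 10.

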